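Start up the imaging set

ROBOT

A 6-joint arm with a two-finger parallel gripper is mounted at the origin on a cart in front of the work surface, level with it; the furniture and walls round the work are solid. World frame = base frame: x ahead of the robot, y to its left, z up, the work surface at z = 0. Lengths are in m, angles in rad, forces in N, time in s.
With the tool pointing down it reaches from about 0.275 to 0.75 m from the base axis. Payload 10.2 kg.
Tool frame: the origin (TCP) lies at the very end of the fingers, on their centre line; the grasp point (between the pads) lies 19 mm behind it; z points along the fingers, y is the line along which they close (so a half turn about z gives the same grasp; the last joint's range is limited). The gripper opens to 88 mm and grips with 3 to 60 N. Pads are 18 mm wide; open, the fingers measure 123 mm over their backs; the gripper's body (75 mm by 187 mm) begins 45 mm behind the grasp point.
Start: joints at [-0.223, 0.313, 1.498, -0, 1.331, -0.223], TCP at [0.525, -0, 0.239] pointing down, gripper open.
Joint ranges: [-2.94, 2.94], [-0.97, 2.17], [0.19, 2.56], [-1.23, 4.37], [0.02, 3.11], [-2.88, 2.88]. Speed limits (rad/s): [2.39, 2.39, 3.01, 3.14, 3.14, 3.14].

INTERFACE

Orientations are given as [roll, pitch, yaw] about the fixed x, y, z axes, in that order (R = Rz(yaw) Ry(pitch) Rx(roll)).
In Python, from plant import telemetry, read_camera, calibration, hand_in, spot_in, regions_of gives the robot as it stands.
- The arm moves only by the tool send_rows, never from a script. Its argument "motion" is a list of rows, each a list of 4 numbers: the shift along the tool's x, y, z in units of 40 mm (1.0 is 40 mm), then the turn about the tool's z in degrees. A call has 1 to 12 rows; each row is the pose to reach, as a shift and turn from the pose commanded when the call began, along the tool's axes at that moment; what a row does not reach only later rows make up. A row lasts 1/10 s, in which the tool goes at most 50 mm and 8.59 degrees, less where a joint would pass 70% of its speed; a pose out of reach is approached as far as the arm can. A call with a gripper value outside its range is refused whole. "jaw" is the opening, from -1 (shut) to 1 (fully open), set as the call begins (left out, the last holds). The fingers move at their own pace and stop on an object; "newtons" is the grip in N (left out, the last holds). Time passes only in rows, so rows that repeat a pose let the fingers close. It gives the time, the measured TCP pose, the force, the opening and the grip force at its end, in the units of the state.
- telemetry.get_state(): the state, without advancing time (a new reading comes with each control period).
- read_camera(name): name is "scene" or "side" or "wrist"; returns the picture (420x560x3 uint8, blue, green, red); there is no depth.
- calibration(name): a dict with "fovy" (degrees; the focal length in pixels is half the picture's height over the tangent of half this angle, whatever the lens; pixels are square), "cx", "cy" (the principal point, pixels), "dist_coeffs" ([k1, k2, p1, p2, k3] as OpenCV has them; the pictures are not rectified), "R" (3x3) and "t" (3): a world point X has camera coordinates R X + t; the wrist camera has in their place "T_tool_cam" (4x4, takes a point from camera to tool coordinates, whose origin is the TCP and whose axes are the flange's). Camera axes: x right, y down, z forward; pixel columns grow to the right and rows downward; lengths in m; the calibration is good to about 2 mm. A picture is of the moment at which its call begins: read the wrist's pose just before it. calibration takes no time and is no camera call.
- hand_in(): hands the job in; it is judged then, once.
Trained networks look in the newest picture that a camera, given by its name, has taken for a name from the list of things; names that differ only in an ending like _2 or _b are one class to them, and where a whole thing is asked for, a point or a joint stands for the part that bears it (a point fixed in the world has none). Each returns a list of dicts, best first, with "score" (0 to 1); they miss things now and then, are a little off and sometimes report something else, mostly with a low value. They report only what shows in the picture. A call takes as long as a camera call. They do not tell look-alikes from the thing itself.
- spot_in(query, camera): "location" ([x, y, z] in m, in world coordinates, good to about 4 mm: the middle of the surface that is visible of it).
- regions_of(query, camera): "region" (420x560 bool, what is visible of it).
The state is a dict: "clock": time; "qpos": joint angles; "joint_velocities": joint speeds; "tau": joint torques, N m; "tcp_pos": TCP position; "eef_rot": TCP orientation; "force": force on the tool from outside, world axes, zero at the start; "moment": the same for the moment, N m; "width": finger opening in m; "finger_force": force on a finger pad.
Only numpy, scipy, OpenCV 4.12 (cv2) and the standard library are available. Lean on these libraries where they do the work, as an engineer would, in place of code of your own. Each camera call takes 0.05 s, during which the arm holds its last target. There are 200 camera calls.

TASK

Start up the microscope imaging set with the loose switch boxes on the bench: lightly press the green key (power) all the way in, then the yellow key (lamp), then the red key (camera); each key stays in by itself. Leave the blue key (heated stage) up, do not lift, tip or shift the switch boxes, and leave everything else on the bench where it stands.

Things in the scene. Friction and masses are not known exactly. Their poses are not given: they have to be found in the camera images.
- green_switch: loose grey switch box with the green key (power), 64x64 mm, 0.3 kg or so, flat on the worktop on rubber feet; its grey top is 30 mm and the black ring (46 mm across) round its key 33 mm above the worktop; origin at the centre of the underside, z up. The four boxes change places and turn.
- green_key_top (a point): centre of the top face of the round green key, 35 mm across, on the vertical axis of its box; 51 mm above the worktop when the key is up, 42 mm when it is fully in; the point moves with the key
- green_key (a joint): how far the green key is pressed in, m: 0 = up (off), 0.009 = fully in, where a rubber stop begins that yields about 1 mm for each further 3 N; the key takes about 3 N to move (less only makes it creep), has no spring and stays where it is left; it counts as on from 0.006 in, and as touched by mistake from 0.003 in
- yellow_switch: loose grey switch box with the yellow key (lamp), 64x64 mm, 0.3 kg or so, flat on the worktop on rubber feet; its grey top is 30 mm and the black ring (46 mm across) round its key 33 mm above the worktop; origin at the centre of the underside, z up. The four boxes change places and turn.
- yellow_key_top (a point): centre of the top face of the round yellow key, 35 mm across, on the vertical axis of its box; 51 mm above the worktop when the key is up, 42 mm when it is fully in; the point moves with the key
- yellow_key (a joint): how far the yellow key is pressed in, m: 0 = up (off), 0.009 = fully in, where a rubber stop begins that yields about 1 mm for each further 3 N; the key takes about 3 N to move (less only makes it creep), has no spring and stays where it is left; it counts as on from 0.006 in, and as touched by mistake from 0.003 in
- red_switch: loose grey switch box with the red key (camera), 64x64 mm, 0.3 kg or so, flat on the worktop on rubber feet; its grey top is 30 mm and the black ring (46 mm across) round its key 33 mm above the worktop; origin at the centre of the underside, z up. The four boxes change places and turn.
- red_key_top (a point): centre of the top face of the round red key, 35 mm across, on the vertical axis of its box; 51 mm above the worktop when the key is up, 42 mm when it is fully in; the point moves with the key
- red_key (a joint): how far the red key is pressed in, m: 0 = up (off), 0.009 = fully in, where a rubber stop begins that yields about 1 mm for each further 3 N; the key takes about 3 N to move (less only makes it creep), has no spring and stays where it is left; it counts as on from 0.006 in, and as touched by mistake from 0.003 in
- blue_switch: loose grey switch box with the blue key (heated stage), 64x64 mm, 0.3 kg or so, flat on the worktop on rubber feet; its grey top is 30 mm and the black ring (46 mm across) round its key 33 mm above the worktop; origin at the centre of the underside, z up. The four boxes change places and turn.
- blue_key_top (a point): centre of the top face of the round blue key, 35 mm across, on the vertical axis of its box; 51 mm above the worktop when the key is up, 42 mm when it is fully in; the point moves with the key
- blue_key (a joint): how far the blue key is pressed in, m: 0 = up (off), 0.009 = fully in, where a rubber stop begins that yields about 1 mm for each further 3 N; the key takes about 3 N to move (less only makes it creep), has no spring and stays where it is left; it counts as on from 0.006 in, and as touched by mistake from 0.003 in
- eosin: dropper bottle of red stain with a white teat, 31x30x84 mm, standing among the switches; origin at the centre of its underside; loose, to be left alone
- immersion_oil: amber dropper bottle with a black teat, 27x33x68 mm, standing among the switches; origin at the centre of its underside; loose, to be left alone
- beaker_100: clear glass beaker, 53 mm wide, 69 mm high, standing among the switches; origin at the centre of its underside; loose, to be left alone
- petri_dish: empty clear dish, 88 mm wide, 17 mm high, left of the red mouse pad; origin at the centre of its underside; loose, to be left alone
- objective_canister: beige canister with black screw top, 38 mm wide, 57 mm high, behind the switches; origin at the centre of its underside; loose, to be left alone
Mind the look-alikes: they are no part of the job. What is shaped like the red_switch but orange is not meant.

How it is judged:
By the outcome, as a careful person would: the job done as asked, in the order asked, and still so for the second after the job is handed in, with the robot touching nothing.
It also fails if it takes over 48 s, if anything falls off the work surface, if the arm or the gripper's body presses on something with over 40 N, if the wrist force passes 120 N, or if a joint passes its speed limit or range.

## Working session

There is one attempt and no reset: what is moved stays moved. The work goes in short steps, Python scripts to look and compute and a tool call to move; the robot and the scene stay as the last step left them, time stands still between calls to the robot, and variables do not carry over. Pictures are saved under pics/ and viewed, at most 10 in all, crops included, and the job is handed in when it is done.

Besides the shell and the picture viewer there is one more tool, called after "Request:" in YAML: its name, and indented under it one key for each argument. send_rows: Moves the arm, as the interface text tells. Its arguments: {"type":"object","properties":{"motion":{"type":"array","items":{"type":"array","items":{"type":"number"}}},"jaw":{"type":"number"},"newtons":{"type":"number"}},"required":["motion"]}

```bash
mkdir -p pics; python3 - <<'E'
from plant import *
import cv2
s=telemetry.get_state(); print({k:s[k] for k in("clock","tcp_pos","eef_rot","width","force")})
for c in("scene","side"):
    cv2.imwrite(f"pics/{c}0.png",read_camera(c))
    for n in("green_key_top","yellow_key_top","red_key_top","blue_key_top","eosin","immersion_oil","beaker_100","objective_canister"):
        print(c,n,[( [round(float(v),3) for v in d["location"]],round(float(d["score"]),2)) for d in spot_in(n,c)[:3]])
print(calibration("wrist"))
E
```

```text
{'clock': 0.0, 'tcp_pos': array([5.24755578e-01, 5.18350853e-05, 2.38177038e-01]), 'eef_rot': array([-3.14036724e+00, -2.83082482e-04,  1.57080538e+00]), 'width': 0.0882412990206781, 'force': array([0.01314284, 0.33135006, 0.10372114])}
scene green_key_top [([0.611, -0.077, 0.049], 0.7)]
scene yellow_key_top [([0.465, -0.145, 0.045], 0.64), ([0.464, -0.139, 0.022], 0.36)]
scene red_key_top [([0.739, -0.1, 0.046], 0.68), ([0.47, -0.018, 0.049], 0.46)]
scene blue_key_top [([0.46, 0.319, 0.047], 0.73)]
scene eosin [([0.658, 0.027, 0.035], 0.66)]
scene immersion_oil [([0.433, 0.101, 0.029], 0.62), ([0.465, -0.145, 0.044], 0.38)]
scene beaker_100 []
scene objective_canister [([0.742, 0.033, 0.037], 0.77)]
side green_key_top [([0.613, -0.092, 0.047], 0.64)]
side yellow_key_top [([0.47, -0.167, 0.055], 0.9)]
side red_key_top [([0.473, -0.033, 0.047], 0.77), ([0.737, -0.12, 0.044], 0.41)]
side blue_key_top [([0.461, 0.304, 0.047], 0.71)]
side eosin [([0.652, 0.007, 0.032], 0.68)]
side immersion_oil [([0.437, 0.088, 0.032], 0.48)]
side beaker_100 [([0.423, 0.164, 0.065], 0.6), ([0.472, -0.036, 0.053], 0.5)]
side objective_canister []
{'fovy': 62.22300467902221, 'cx': 278.14942310349767, 'cy': 210.29418574284065, 'dist_coeffs': array([0.02626685, 0.        , 0.        , 0.        , 0.        ]), 'T_tool_cam': array([[-9.55193201e-04, -9.53070722e-01, -3.02746241e-01,
         7.84975699e-02],
       [ 9.99999148e-01, -6.41064926e-04, -1.13696598e-03,
        -1.41065233e-03],
       [ 8.89528988e-04, -3.02747069e-01,  9.53070522e-01,
        -1.46288300e-01],
       [ 0.00000000e+00,  0.00000000e+00,  0.00000000e+00,
         1.00000000e+00]])}
```

View pics/scene0.png

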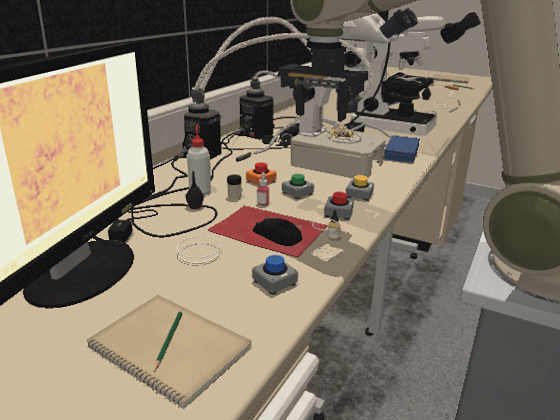

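View pics/side0.png

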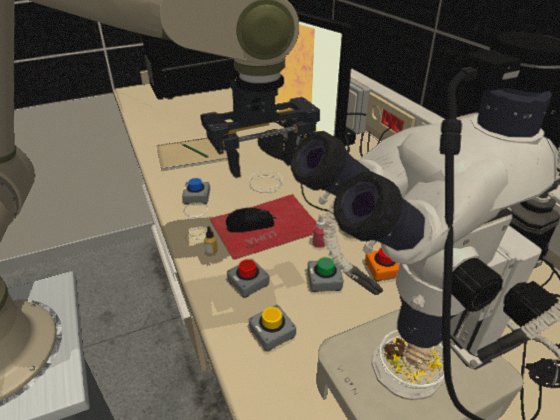

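The red key could be the grey box with red key at scene (339,199) / side (248,272), or the orange box with red key at scene (261,173) / side (383,262). I choose the grey box at about (0.47,-0.03). Yellow is at scene (360,186), green at (298,184) and blue at (275,270). The two cameras differ by about 15 mm in y, so the wrist camera has to settle it.

```bash
cat > h.py <<'E'
from plant import *
import cv2, numpy as np
from scipy.spatial.transform import Rotation as Ro
def wrist(name=None):
    s=telemetry.get_state(); im=read_camera("wrist")
    if name: cv2.imwrite(f"pics/{name}.png",im)
    c=calibration("wrist"); f=210/np.tan(np.radians(c["fovy"]/2))
    K=np.array([[f,0,c["cx"]],[0,f,c["cy"]],[0,0,1]]); T=c["T_tool_cam"]; R=Ro.from_euler("xyz",s["eef_rot"]).as_matrix()
    print("t",s["clock"],"tcp",s["tcp_pos"].round(4),s["eef_rot"].round(4),"F",s["force"].round(2),"w",s["width"])
    def ray(uv,z):
        p=cv2.undistortPoints(np.array([[uv]],float),K,c["dist_coeffs"])[0,0]
        d=R@T[:3,:3]@np.r_[p,1]; o=R@T[:3,3]+s["tcp_pos"]; return o+d*(z-o[2])/d[2]
    return im,ray
HUE={"green":(45,90),"yellow":(22,34),"red":(-8,6),"blue":(100,130)}
def keys(im,ray,names=("green","yellow","red","blue"),z=.051):
    h=cv2.cvtColor(im,cv2.COLOR_BGR2HSV).astype(int); H=(h[...,0]+8)%180-8
    for n in names:
        a,b=HUE[n]; m=((H>=a)&(H<=b)&(h[...,1]>130)&(h[...,2]>60)).astype(np.uint8)
        k,l,st,ce=cv2.connectedComponentsWithStats(m)
        for i in range(1,k):
            if st[i,4]>300: print(n,st[i].tolist(),ce[i].round(0),"at z",ray(ce[i],z).round(4))
E
python3 - <<'E'
from h import *
im,ray=wrist("w0"); keys(im,ray)
for n in("green_key_top","yellow_key_top","red_key_top"): print(n,[(d["location"].round(3) if hasattr(d["location"],"round") else d["location"],d["score"]) for d in spot_in(n,"wrist")[:3]])
E
```

```text
t 0.9 tcp [ 0.525  -0.      0.2388] [ 3.1415 -0.      1.5709] F [-0.13  0.65 -0.19] w 0.08796804866636404
red [219, 0, 237, 129, 21241] [344.  71.] at z [0.5819 0.1024 0.051 ]
red [402, 148, 30, 29, 346] [413. 160.] at z [0.653  0.0227 0.051 ]
red [213, 193, 34, 33, 894] [230. 209.] at z [ 0.4744 -0.0267  0.051 ]
red [468, 268, 34, 30, 669] [484. 281.] at z [ 0.7423 -0.1072  0.051 ]
green_key_top [([0.6157, -0.0855, 0.0509], 0.91), ([0.6589, 0.0226, 0.0448], 0.18)]
yellow_key_top [([0.4717, -0.1543, 0.0513], 0.74), ([0.4798, -0.0219, 0.0268], 0.7), ([0.741, 0.019, 0.0551], 0.49)]
red_key_top [([0.476, -0.0231, 0.0506], 0.84), ([0.7376, -0.1041, 0.0497], 0.79)]
```

View pics/w0.png

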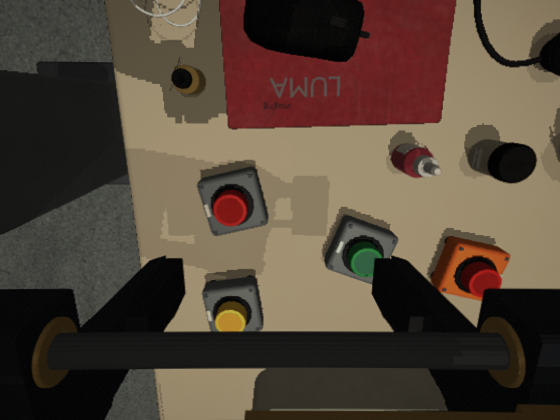

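Wrist picture: the grey-boxed red key is at (230,209), green at (363,260), yellow at (232,320) and the orange look-alike at (482,280). Next I check how close the microscope parts come.

```bash
python3 - <<'E'
from h import *
def P(c,uv):
    c=calibration(c); f=210/np.tan(np.radians(c["fovy"]/2)); K=np.array([[f,0,c["cx"]],[0,f,c["cy"]],[0,0,1]])
    p=cv2.undistortPoints(np.array([[uv]],float),K,c["dist_coeffs"])[0,0]
    return c["R"].T@np.r_[p,1], -c["R"].T@c["t"]
for n,a,b in(("red",(340,198),(247,268)),("green",(298,179),(325,266)),("yellow",(360,181),(271,318)),("eyeA",(400,22),(315,160)),("eyeB",(462,28),(315,160)),("eyeA2",(400,22),(365,205)),("eyeB2",(462,28),(365,205)),("block",(384,160),(320,352))):
    d1,o1=P("scene",a); d2,o2=P("side",b)
    s=np.linalg.lstsq(np.c_[d1,-d2],o2-o1,rcond=None)[0]
    print(n,(o1+d1*s[0]).round(3),(o2+d2*s[1]).round(3))
E
```

```text
red [ 0.473 -0.029  0.038] [ 0.477 -0.029  0.04 ]
green [ 0.616 -0.088  0.038] [ 0.618 -0.087  0.04 ]
yellow [ 0.47  -0.16   0.038] [ 0.471 -0.16   0.038]
eyeA [ 0.45  -0.312  0.427] [ 0.453 -0.311  0.431]
eyeB [ 0.313 -0.421  0.415] [ 0.394 -0.414  0.498]
eyeA2 [ 0.468 -0.376  0.423] [ 0.465 -0.376  0.42 ]
eyeB2 [ 0.32  -0.465  0.412] [ 0.401 -0.458  0.492]
block [ 0.448 -0.289  0.061] [ 0.496 -0.283  0.084]
```

```bash
python3 - <<'E'
import cv2, numpy as np
a=cv2.imread("pics/scene0.png")[10:210,170:450]; b=cv2.imread("pics/side0.png")[150:350,280:480]
cv2.imwrite("pics/c0.png",np.hstack([cv2.resize(a,(0,0),fx=1.6,fy=1.6,interpolation=2),cv2.resize(b,(0,0),fx=1.6,fy=1.6,interpolation=2)]))
from h import *
def PO(n):
    c=calibration(n); f=210/np.tan(np.radians(c["fovy"]/2)); return c,np.array([[f,0,c["cx"]],[0,f,c["cy"]],[0,0,1]])
c,K=PO("side"); s,Ks=PO("scene")
for uv in((377,290),(350,265),(325,205)):
    p=cv2.undistortPoints(np.array([[uv]],float),K,c["dist_coeffs"])[0,0]
    d=c["R"].T@np.r_[p,1]; o=-c["R"].T@c["t"]
    for z in(0,.1,.2,.3):
        X=o+d*(z-o[2])/d[2]; q=cv2.projectPoints(X[None],cv2.Rodrigues(s["R"])[0],s["t"],Ks,s["dist_coeffs"])[0].ravel()
        print(uv,X.round(3),"scene",q.round(0),"crop",((q-[170,10])*1.6).round(0))
E
```

```text
(377, 290) [ 0.701 -0.154  0.   ] scene [282. 178.] crop [178. 269.]
(377, 290) [ 0.634 -0.227  0.1  ] scene [315. 142.] crop [232. 211.]
(377, 290) [ 0.567 -0.299  0.2  ] scene [349. 105.] crop [287. 152.]
(377, 290) [ 0.5   -0.372  0.3  ] scene [383.  68.] crop [342.  92.]
(350, 265) [ 0.691 -0.071  0.   ] scene [270. 189.] crop [160. 286.]
(350, 265) [ 0.625 -0.157  0.1  ] scene [307. 149.] crop [219. 222.]
(350, 265) [ 0.56  -0.243  0.2  ] scene [344. 109.] crop [278. 159.]
(350, 265) [ 0.495 -0.328  0.3  ] scene [381.  70.] crop [337.  96.]
(325, 205) [0.75  0.141 0.   ] scene [205. 214.] crop [ 56. 326.]
(325, 205) [0.675 0.021 0.1  ] scene [257. 165.] crop [140. 248.]
(325, 205) [ 0.6   -0.099  0.2  ] scene [308. 119.] crop [220. 174.]
(325, 205) [ 0.525 -0.219  0.3  ] scene [356.  75.] crop [297. 103.]
```

View pics/c0.png

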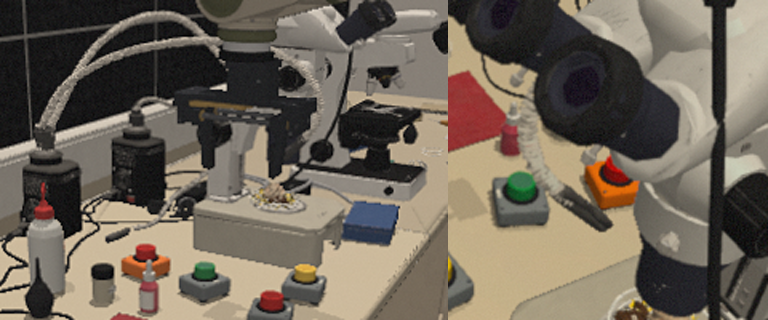

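The gooseneck lamp and eyepieces stay at roughly y < -0.22, so pressing straight down with shut fingers clears them. I'll shut the gripper and shift sideways for a clear look.

Request:
send_rows:
  motion:
    - [-0.5,0,0,0]
    - [-1.0,0,0,0]
    - [-1.25,0,0,0]
    - [-1.25,0,0,0]
    - [-1.25,0,0,0]
    - [-1.25,0,0,0]
    - [-1.25,0,0,0]
    - [-1.25,0,0,0]
    - [-1.25,0,0,0]
    - [-1.25,0,0,0]
  jaw: -1
  newtons: 10

```text
clock: 2.1
tcp_pos: [0.525, -0.0499, 0.2387]
eef_rot: [-3.142, -0.0, 1.571]
force: [-0.2, -0.3, -0.7]
width: 0.0102
finger_force: 0.0
```

```bash
python3 - <<'E'
from h import *
im,ray=wrist("w1"); keys(im,ray)
for n in("green_key_top","yellow_key_top","red_key_top"): print(n,[(np.round(d["location"],4),d["score"]) for d in spot_in(n,"wrist")[:3]])
E
```

```text
t 2.1 tcp [ 0.525  -0.0499  0.2387] [-3.1416e+00 -1.0000e-04  1.5709e+00] F [-0.2  -0.26 -0.66] w 0.010208544719121687
green [354, 202, 33, 31, 317] [369. 216.] at z [ 0.6152 -0.0834  0.051 ]
red [221, 0, 236, 79, 16512] [337.  37.] at z [0.574  0.0793 0.051 ]
red [401, 93, 37, 33, 410] [419. 110.] at z [0.6521 0.0194 0.051 ]
red [210, 142, 36, 37, 1054] [228. 160.] at z [ 0.4745 -0.0268  0.051 ]
red [476, 221, 35, 34, 861] [493. 239.] at z [ 0.743  -0.1085  0.051 ]
green_key_top [(array([ 0.6167, -0.0864,  0.0528]), 0.72), (array([0.4397, 0.0904, 0.0372]), 0.47)]
yellow_key_top [(array([ 0.4655, -0.1514,  0.0547]), 0.9)]
red_key_top [(array([ 0.4753, -0.0234,  0.0489]), 0.83), (array([ 0.7407, -0.1056,  0.0563]), 0.82)]
```

View pics/w1.png

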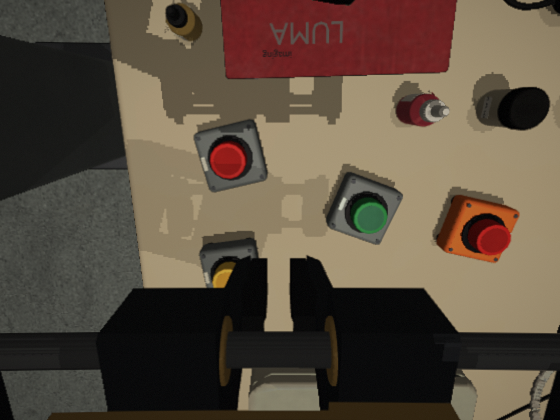

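Shut fingers. Green key top is at (371,216), red at (228,159) in the grey box, and yellow at (225,277) partly hidden. Moving over green.

Request:
send_rows:
  motion:
    - [-0.44,0.8,0,0]
    - [-0.88,1.6,0,0]
    - [-0.88,2.3,0.5,0]
    - [-0.88,2.3,1.3,0]
    - [-0.88,2.3,2.1,0]
    - [-0.88,2.3,2.9,0]
    - [-0.88,2.3,3.5,0]
    - [-0.88,2.3,4.0,0]
    - [-0.88,2.3,4.25,0]
    - [-0.88,2.3,4.25,0]
    - [-0.88,2.3,4.25,0]

```text
clock: 3.4
tcp_pos: [0.6175, -0.0854, 0.0697]
eef_rot: [3.14, 0.0, 1.571]
force: [0.2, -0.7, -0.0]
width: 0.0004
finger_force: 0.0
```

```bash
python3 - <<'E'
from h import *
im,ray=wrist("w2"); keys(im,ray)
print([(np.round(d["location"],4),d["score"]) for d in spot_in("green_key_top","wrist")[:3]])
E
```

```text
t 3.4 tcp [ 0.6175 -0.0854  0.0697] [3.1403e+00 4.0000e-04 1.5708e+00] F [ 0.22 -0.72 -0.  ] w 0.0003530233316650816
red [338, 2, 71, 77, 1887] [365.  48.] at z [0.6535 0.0138 0.051 ]
red [0, 107, 35, 70, 1255] [ 11. 144.] at z [ 0.4927 -0.0268  0.051 ]
red [471, 257, 81, 70, 3850] [513. 292.] at z [ 0.7403 -0.1046  0.051 ]
[(array([ 0.6169, -0.0832,  0.0515]), 0.9)]
```

View pics/w2.png

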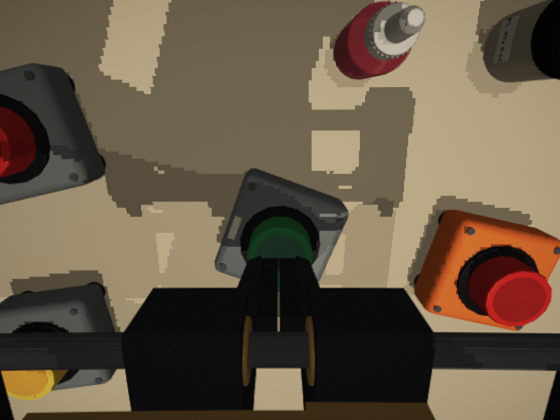

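The shut fingers at (279,265) sit centred on the green key at (280,240). Pressing gently.

Request:
send_rows:
  motion:
    - [0,0,0.2,0]
    - [0,0,0.36,0]
    - [0,0,0.42,0]
    - [0,0,0.46,0]
    - [0,0,0.5,0]
    - [0,0,0.54,0]
    - [0,0,0.58,0]
    - [0,0,0.62,0]
    - [0,0,0.66,0]
    - [0,0,0.69,0]
    - [0,0,0.69,0]
    - [0,0,0.69,0]

```text
clock: 4.7
tcp_pos: [0.617, -0.0852, 0.0415]
eef_rot: [-3.142, 0.0, 1.571]
force: [-4.6, 1.8, 6.2]
width: 0.0004
finger_force: 3.4
```

Key driven onto its stop (z 41.5 mm, 6 N). Lifting straight up, then over to yellow.

Request:
send_rows:
  motion:
    - [0,0,-0.3,0]
    - [0,0,-1.0,0]
    - [0,0,-1.9,0]
    - [0,-0.3,-2.0,0]
    - [-0.3,-1.2,-2.0,0]
    - [-0.6,-2.0,-2.0,-4]
    - [-0.9,-2.8,-2.0,-8]
    - [-1.2,-3.5,-2.0,-12]
    - [-1.3,-3.72,-2.0,-15]
    - [-1.3,-3.72,-1.5,-15]
    - [-1.3,-3.72,-1.2,-15]
    - [-1.3,-3.72,-1.2,-15]

```text
clock: 5.9
tcp_pos: [0.4678, -0.1369, 0.0881]
eef_rot: [-3.14, -0.002, 1.832]
force: [0.4, 0.1, 0.8]
width: 0.0003
finger_force: 0.0
```

```bash
python3 - <<'E'
from h import *
im,ray=wrist("w3"); keys(im,ray,z=.051); print("in:");keys(im,ray,("green",),z=.042)
for n in("green_key_top","yellow_key_top","red_key_top"): print(n,[(np.round(d["location"],4),d["score"]) for d in spot_in(n,"wrist")[:3]])
E
```

```text
t 5.9 tcp [ 0.4678 -0.1369  0.0881] [-3.1401e+00 -1.6000e-03  1.8325e+00] F [0.43 0.11 0.78] w 0.0002554781006374482
green [522, 193, 38, 56, 619] [538. 222.] at z [ 0.6005 -0.0868  0.051 ]
red [318, 3, 72, 80, 4430] [354.  43.] at z [ 0.4741 -0.0272  0.051 ]
in:
green [522, 193, 38, 56, 619] [538. 222.] at z [ 0.608  -0.0881  0.042 ]
green_key_top [(array([ 0.6109, -0.0934,  0.042 ]), 0.59)]
yellow_key_top [(array([ 0.4709, -0.1483,  0.0498]), 0.77)]
red_key_top [(array([ 0.606 , -0.0899,  0.0449]), 0.72), (array([ 0.4748, -0.0253,  0.0514]), 0.58)]
```

View pics/w3.png

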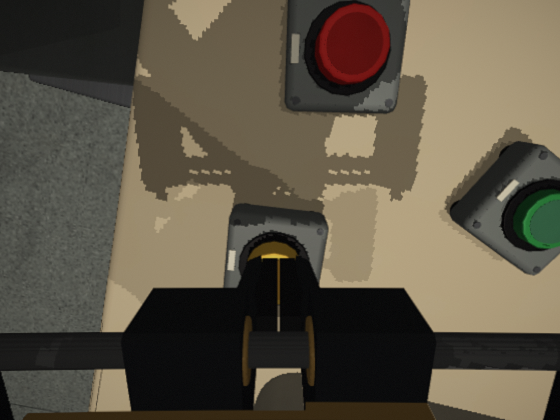

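Green key sits low in its ring at (545,220), so it is in. Yellow's box spans columns 228-327 with its key behind the fingers, centred at about column 275. I'll get its centre from the box's far edge.

```bash
python3 - <<'E'
from h import *
im,ray=wrist()
a,b=ray((229,206),.03),ray((329,214),.03); u=(b-a)/np.linalg.norm(b-a); n=np.array([u[1],-u[0],0])
print("edge",a.round(4),b.round(4),np.linalg.norm(b-a),"centre",((a+b)/2+.032*n).round(4))
h=cv2.cvtColor(im,cv2.COLOR_BGR2HSV); m=(h[...,0]>18)&(h[...,0]<34)&(h[...,1]>140)&(h[...,2]>60); m[:225]=0;m[290:]=0
ys,xs=np.nonzero(m[:,240:315]); xs=xs+240; print(xs.min(),xs.max(),ys.min(),ray((xs[ys==ys.min()].mean(),ys.min()),.051).round(4))
# w0 picture: yellow key mask
w=cv2.imread("pics/w0.png"); h=cv2.cvtColor(w,cv2.COLOR_BGR2HSV); m=(h[...,0]>18)&(h[...,0]<34)&(h[...,1]>140)&(h[...,2]>60); s=m[295:345,205:260]
ys,xs=np.nonzero(s); print("w0",xs.min()+205,xs.max()+205,ys.min()+295,ys.max()+295)
import plant
t=telemetry.get_state()
p0=np.array([.525,0,.2388]);R0=Ro.from_euler("xyz",[np.pi,0,np.pi/2]).as_matrix(); c=calibration("wrist");T=c["T_tool_cam"]; f=210/np.tan(np.radians(c["fovy"]/2)); K=np.array([[f,0,c["cx"]],[0,f,c["cy"]],[0,0,1]])
for X in([.468,-.152,.051],[.470,-.156,.051],[.47,-.160,.051]):
    pc=T[:3,:3].T@(R0.T@(np.array(X)-p0)-T[:3,3]); print(X,cv2.projectPoints(pc[None],np.zeros(3),np.zeros(3),K,c["dist_coeffs"])[0].ravel())
E
```

```text
t 6.1 tcp [ 0.4687 -0.1373  0.0897] [3.1408e+00 8.0000e-04 1.8329e+00] F [0.3  0.24 0.19] w 0.0005737645642495805
edge [ 0.4337 -0.1298  0.03  ] [ 0.4949 -0.1188  0.03  ] 0.06227324589779088 centre [ 0.47   -0.1558  0.03  ]
246 296 240 [ 0.4635 -0.1363  0.051 ]
w0 215 245 302 331
[0.468, -0.152, 0.051] [228.63157768 317.24886818]
[0.47, -0.156, 0.051] [230.57536108 320.34352277]
[0.47, -0.16, 0.051] [230.71925175 323.42457665]
```

```bash
python3 - <<'E'
import cv2
cv2.imwrite("pics/c1.png",cv2.resize(cv2.imread("pics/w0.png")[260:350,180:290],(0,0),fx=6,fy=6,interpolation=cv2.INTER_CUBIC))
E
```

```text
(no output)
```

View pics/c1.png

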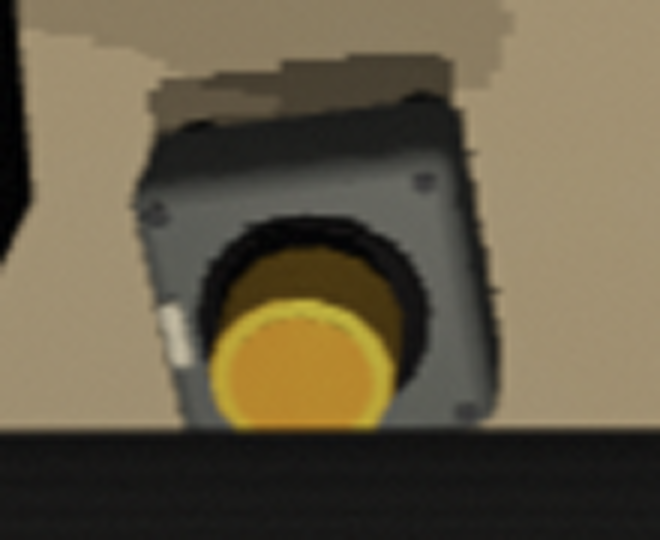

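Crop of the first picture: yellow key top centred at about (230.3, 324) in the full picture, giving (0.470,-0.160). The box edge gives (0.470,-0.156), so I use (0.470,-0.159).

Request:
send_rows:
  motion:
    - [-0.3,-0.05,0.2,0]
    - [-0.53,-0.09,0.5,0]
    - [-0.53,-0.09,0.8,0]
    - [-0.53,-0.09,0.9,0]
    - [-0.53,-0.09,0.96,0]
    - [-0.53,-0.09,1.01,0]
    - [-0.53,-0.09,1.06,0]
    - [-0.53,-0.09,1.11,0]
    - [-0.53,-0.09,1.16,0]
    - [-0.53,-0.09,1.21,0]
    - [-0.53,-0.09,1.21,0]
    - [-0.53,-0.09,1.21,0]

```text
clock: 7.35
tcp_pos: [0.4702, -0.1585, 0.0411]
eef_rot: [3.142, -0.0, 1.833]
force: [-4.8, 2.7, 9.4]
width: 0.0002
finger_force: 4.7
```

Request:
send_rows:
  motion:
    - [0,0,-0.3,0]
    - [0,0,-0.9,0]
    - [0,0,-1.3,0]
    - [0.8,0.25,-1.3,0]
    - [1.6,0.5,-1.3,0]
    - [2.4,0.75,-1.3,0]
    - [3.0,0.92,-1.3,0]
    - [3.15,0.96,-1.2,0]
    - [3.15,0.96,-0.9,0]
    - [3.15,0.96,-0.7,0]
    - [3.15,0.96,-0.7,0]
    - [3.15,0.96,-0.7,0]

```text
clock: 8.55
tcp_pos: [0.4747, -0.0278, 0.0684]
eef_rot: [-3.141, -0.0, 1.831]
force: [0.0, -0.2, 0.3]
width: 0.0004
finger_force: 0.0
```

```bash
python3 - <<'E'
from h import *
im,ray=wrist("w4")
print([(np.round(d["location"],4),d["score"]) for d in spot_in("red_key_top","wrist")[:3]])
E
```

```text
t 8.55 tcp [ 0.4747 -0.0278  0.0684] [-3.1411e+00 -3.0000e-04  1.8313e+00] F [ 0.03 -0.16  0.33] w 0.0004178506905626801
[(array([ 0.4723, -0.0172,  0.0493]), 0.6)]
```

View pics/w4.png

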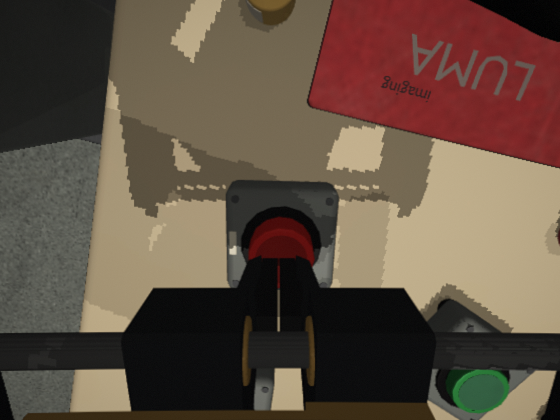

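Fingers at (279,265) are centred on the red key at (281,240) in the grey box. Pressing.

Request:
send_rows:
  motion:
    - [0,0,0.2,0]
    - [0,0,0.36,0]
    - [0,0,0.42,0]
    - [0,0,0.46,0]
    - [0,0,0.5,0]
    - [0,0,0.54,0]
    - [0,0,0.58,0]
    - [0,0,0.62,0]
    - [0,0,0.66,0]
    - [0,0,0.69,0]
    - [0,0,0.69,0]
    - [0,0,0.69,0]

```text
clock: 9.85
tcp_pos: [0.4747, -0.0269, 0.0413]
eef_rot: [-3.142, -0.0, 1.833]
force: [-3.7, 0.7, 7.0]
width: 0.0009
finger_force: 3.7
```

Request:
send_rows:
  motion:
    - [0,0,-0.3,0]
    - [0,0,-0.9,0]
    - [0,0,-1.7,0]
    - [0,0,-2.6,0]
    - [0,0,-3.5,0]
    - [0,0,-4.4,0]
    - [0,0,-5.0,0]
    - [0,0,-5.0,0]
    - [-0.8,0,-5.0,0]
    - [-1.0,0,-5.0,0]
    - [-1.0,0,-5.0,0]

```text
clock: 10.95
tcp_pos: [0.4849, -0.0662, 0.2403]
eef_rot: [-3.141, -0.001, 1.831]
force: [0.6, 0.2, -0.8]
width: 0.0002
finger_force: 0.0
```

```bash
python3 - <<'E'
from h import *
im,ray=wrist("w5"); keys(im,ray,z=.042)
s=read_camera("scene"); d=read_camera("side"); cv2.imwrite("pics/e.png",np.hstack([cv2.resize(im,(460,345)),cv2.resize(d[150:390,140:380],(340,345),interpolation=2)]))
E
```

```text
t 10.95 tcp [ 0.4849 -0.0662  0.2403] [-3.1406e+00 -9.0000e-04  1.8308e+00] F [ 0.61  0.19 -0.77] w 0.00024795464297533367
green [380, 215, 33, 31, 313] [395. 229.] at z [ 0.6152 -0.0847  0.042 ]
red [296, 0, 258, 114, 19123] [428.  47.] at z [0.5809 0.0866 0.042 ]
red [262, 124, 36, 36, 1022] [280. 141.] at z [ 0.4741 -0.0275  0.042 ]
red [446, 129, 47, 31, 465] [472. 144.] at z [0.655  0.0173 0.042 ]
red [486, 262, 35, 35, 797] [503. 281.] at z [ 0.7499 -0.1115  0.042 ]
```

View pics/e.png

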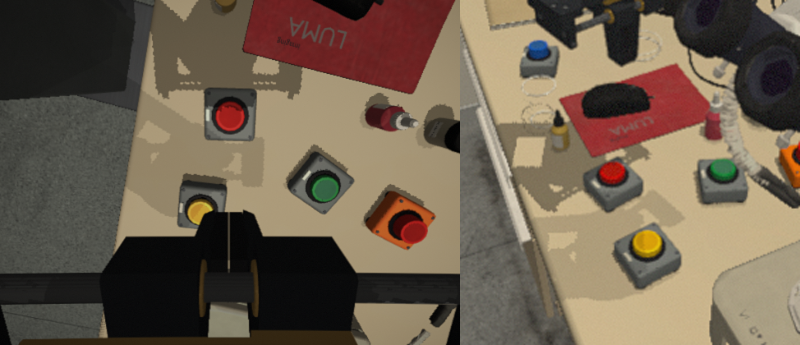

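The final view shows green, yellow and red all low in their rings, boxes in place, blue and the rest untouched. All three presses ended on the rubber stop.

```bash
python3 -c "
from plant import *
print(hand_in())"
```

```text
the job is handed in; nothing more can be done
None
```

Green, yellow and red were pressed in that order, each fully in on its rubber stop at 6–10 N; blue was never approached, the last pictures showed no box moved, and the job was handed in at about 11 s (no verdict returned).

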